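Nip a headed guide pin in the caliper

TASK

Check the shank diameter of the headed guide pin: take it from the blue tray and stand it, head down as it is, on the steel plate between the open jaws of the clamped caliper, and let go of it. Then slide the caliper's movable jaw gently shut until the pin's shank is nipped between both jaws, and leave it like that, still standing, for the reading. Leave the other two turned parts standing in the tray where they are.

Things in the scene. Friction and masses are not known exactly. Their poses are not given: they have to be found in the camera images.
- headed_pin: The part to measure: solid turned steel guide pin (about 0.42 kg) standing head down in the blue tray; the only one of the three turned parts with a head, a wide flange at its foot. Head 44 mm diameter, 8 mm thick; above it a plain shank, 32 mm diameter, up to the top at 60 mm. Origin: centre of its underside; z up along its axis.
- tray: Blue plastic tray 220 x 170 mm that holds the three turned parts, at least 80 mm apart between axes. Floor 4 mm thick, lip 14 mm high. Origin: centre of its underside.
- plain_pin: Bystander in the tray: plain steel cylinder 32 mm diameter, 60 mm tall, no head. Origin: centre of its underside. Leave it where it is.
- step_punch: Bystander in the tray: stepped steel punch, 32 mm diameter up to 32 mm, then 18 mm diameter up to 60 mm. Origin: centre of its underside. Leave it where it is.
- station: Steel plate 200 x 350 x 20 mm fixed to the bench, a caliper clamped level over it. Origin: centre of its underside; x from jaw tips to beam, y along the beam towards the fixed jaw, z up. Beam 18 mm wide, 6 mm thick, at x = 55, z = 44 mm; jaws stick out of it to -x. Beam clamps at y = -150 and 148 mm, 66 mm high. A loose gauge block 35 mm high stands near x = -78, y = -90 mm.
- fixed_jaw: Fixed jaw of the caliper: 80 mm long, 8 mm thick, its underside 20 mm and its top 28 mm above the plate. Origin: centre of its flat measuring face, 41 mm out from the beam's edge, 24 mm above the plate. Axes as the station's: the face looks to -y, towards the movable jaw; +x points along the jaw to the beam.
- moving_jaw: Movable jaw, part of the slide: the fixed jaw's shape, mirrored. Origin: centre of its flat measuring face, which looks to its +y, straight at the fixed jaw's; same axes as the station.
- caliper_slide (a joint): The slide with the movable jaw: value = gap between the two measuring faces in m; 0 = jaws touching, at most 0.16, starts 0.085 to 0.125. It runs along the beam against a steady friction of about 2 N, has no spring and stays where it is left. Its lock screw is loose and not used.
- thumb_rest (a point): Middle of the rear face of the slide's thumb rest; pushing this face to the station's +y shuts the jaws. The rest is a lug 20 mm wide (x), 18 long (y), 16 high on the jaws' side of the slide, at its rear end, 85 mm behind the movable face. The point is 24 mm above the plate, 21 mm from the beam's edge; at least 45 mm is free behind it, down to the plate.
- slide_top (a point): Middle of the top of the slide's display housing, 40 mm behind the movable face, 35 mm above the plate. The slide is a block 40 mm wide across the beam (20 mm either side of this point), 85 mm long, 18 mm high; it can also be gripped here, across the beam.
Not all that is in view belongs to the job. Leave any green or purple look-alike of the headed_pin alone.

How it is judged:
By the outcome, as a careful person would: the job done as asked, in the order asked, and still so for the second after the job is handed in, with the robot touching nothing.
It also fails if it takes over 51 s, if anything falls off the work surface, if the arm or the gripper's body presses on something with over 40 N, if the wrist force passes 120 N, or if a joint passes its speed limit or range.

ROBOT

A 7-joint arm with a two-finger parallel gripper is mounted at the origin on the work surface. World frame = base frame: x ahead of the robot, y to its left, z up, the work surface at z = 0. Lengths are in m, angles in rad, forces in N, time in s.
With the tool pointing down it reaches from about 0.425 to 0.925 m from the base axis. Payload 6.8 kg.
Tool frame: the origin (TCP) lies at the very end of the fingers, on their centre line; the grasp point (between the pads) lies bot.grip_depth behind it (bot.grip_depth is the distance from the TCP to the grasp point, in m); z points along the fingers, y is the line along which they close (so a half turn about z gives the same grasp; the last joint's range is limited). The gripper opens to 85 mm and grips with 20 to 120 N. Pads are 22 mm wide; open, the fingers measure 114 mm over their backs; the gripper's body (76 mm by 85 mm) begins 54 mm behind the grasp point. The pads swing forward as they close: fully open they stand 13 mm farther back than shut.
Start: joints at [-1.418, 0.477, 0.022, 1.555, -0.011, 1.109, -0.083], TCP at [0.174, 0.652, 0.231] pointing down, gripper open.
Joint ranges: [-2.96, 2.96], [-0.34, 2.1], [-1.41, 1.46], [0.24, 2.44], [-1.37, 4.51], [0.17, 1.92], [-2.96, 2.96]. Speed limits (rad/s): [2.39, 2.39, 3.14, 3.14, 3.14, 3.14, 3.14].

INTERFACE

Orientations are given as a unit quaternion [w, x, y, z].
In Python, from station import bot gives the robot as it stands.
- The arm moves only by the tool send_rows, never from a script. Its arguments are lists of equal length, an entry for each row: "slide": the shift along the tool's x, y, z in mm, a list of three; "roll": the turn about the tool's z in degrees; "claw": the opening, from 0 (shut) to 1 (fully open). A call has exactly 8 rows; each row is the pose to reach, as a shift and turn from the pose commanded when the call began, along the tool's axes at that moment; what a row does not reach only later rows make up. A row lasts 1/12 s, in which the tool goes at most 41.7 mm and 7.16 degrees, less where a joint would pass 70% of its speed; a pose out of reach is approached as far as the arm can. A call with a gripper value outside its range is refused whole. The fingers move at their own pace and stop on an object; "force" is the grip in N (left out, the last holds). Time passes only in rows, so rows that repeat a pose let the fingers close, or fill a call up. It gives the time, the measured TCP pose, the force, the opening and the grip force at its end, in the units of the state.
- bot.get_obs(): the state, without advancing time (a new reading comes with each control period).
- bot.read_camera(name): name is "scene" or "top" or "wrist"; returns the picture (420x560x3 uint8, red, green, blue); there is no depth.
- bot.camera_model(name): a dict with "camera_matrix" (3x3 intrinsics, pixels), "camera_from_world" (4x4, takes a point from world to camera coordinates). Camera axes: x right, y down, z forward; pixel columns grow to the right and rows downward; lengths in m; the calibration is good to about 2 mm. A picture is of the moment at which its call begins: read the wrist's pose just before it. camera_model takes no time and is no camera call; for the wrist camera it gives the pose at the moment of the call.
- bot.hand_in(): hands the job in; it is judged then, once.
The state is a dict: "t": time; "q": joint angles; "joint_vel": joint speeds; "joint_torque": joint torques, N m; "eef_pos": TCP position; "tool_rot": TCP orientation; "contact_force": force on the tool from outside, world axes, zero at the start; "torque": the same for the moment, N m; "gripper_width": opening from 0.0 (shut) to 1.0 (fully open); "grasp_force": force on a finger pad.
Only numpy, scipy, OpenCV 4.12 (cv2) and the standard library are available. Lean on these libraries where they do the work, as an engineer would, in place of code of your own. Each camera call takes 0.05 s, during which the arm holds its last target. There are 200 camera calls.

## Working session

There is one attempt and no reset: what is moved stays moved. The work goes in short steps, Python scripts to look and compute and a tool call to move; the robot and the scene stay as the last step left them, time stands still between calls to the robot, and variables do not carry over. Pictures are saved under pics/ and viewed, at most 13 in all, crops included, and the job is handed in when it is done.

Besides the shell and the picture viewer there is one more tool, called after "Call:" as name(argument=value, ...) on one line, values as JSON. send_rows: Moves the arm, as the interface text tells. Its arguments: {"type":"object","properties":{"slide":{"type":"array","items":{"type":"array","items":{"type":"number"}}},"roll":{"type":"array","items":{"type":"number"}},"claw":{"type":"array","items":{"type":"number"}},"force":{"type":"number"}},"required":["slide","roll","claw"]}

```bash
ls; mkdir -p pics; python3 - <<'E'
from station import bot
import cv2,numpy as np
for n in("scene","top"):
    im=bot.read_camera(n); cv2.imwrite(f"pics/{n}0.png",im[:,:,::-1])
    m=bot.camera_model(n); print(n,np.round(m["camera_matrix"],1).tolist(),np.round(m["camera_from_world"],4).tolist())
o=bot.get_obs(); print(o,bot.grip_depth)
E
```

```text
pics
scene [[394.0, 0.0, 276.9], [0.0, 394.0, 206.2], [0.0, 0.0, 1.0]] [[0.4767, 0.8791, 0.0034, -0.3414], [0.7326, -0.3951, -0.5542, -0.2717], [-0.4859, 0.2667, -0.8323, 1.082], [0.0, 0.0, 0.0, 1.0]]
top [[478.2, 0.0, 290.2], [0.0, 478.2, 211.3], [0.0, 0.0, 1.0]] [[0.0138, -0.9995, -0.0301, 0.1408], [-0.9904, -0.0096, -0.1377, 0.501], [0.1374, 0.0317, -0.99, 0.7883], [0.0, 0.0, 0.0, 1.0]]
{'t': 0.1, 'q': array([-1.41809192,  0.47771837,  0.02233671,  1.55634249, -0.01149491,
        1.10931651, -0.08311759]), 'joint_vel': array([-0.00051592, -0.00155012, -0.00174119, -0.00503432,  0.00129415,
       -0.00037849, -0.00099584]), 'joint_torque': array([ 4.89860075e-03, -5.97756743e+01,  1.61379453e+00, -2.81955528e+01,
        1.28171218e-02,  5.04479904e-03,  4.53542356e-06]), 'eef_pos': array([0.17392464, 0.65165392, 0.23042647]), 'tool_rot': array([-4.67446958e-05,  1.30027896e-01,  9.91509990e-01, -8.26980097e-04]), 'contact_force': array([-0.36251256, -1.04598524,  0.23885664]), 'torque': array([-0.02319935,  0.02208012, -0.00845873]), 'grasp_force': 0.0, 'gripper_width': 0.9973066368534248} 0.0187
```

View pics/scene0.png

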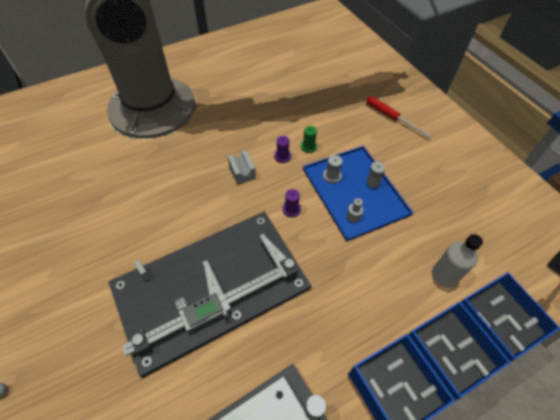

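View pics/top0.png

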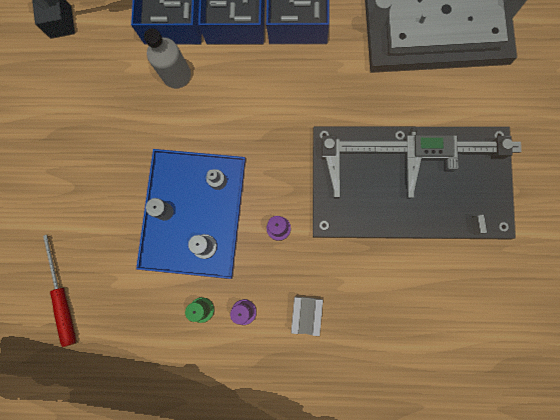

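The scene view shows the headed pin in the tray at about (334,168), and the top view has it at (202,245) with its flange visible. In the top view the plain pin is at (155,208), the punch at (215,177) and the plate spans (313-515, 126-239). There the fixed jaw is at x≈337, the moving jaw at x≈411, the thumb rest at (452,163) and the gauge block at (482,224).

```bash
cat > h.py <<'E'
from station import bot
import cv2,numpy as np
def ray(m,uv):
    K=m["camera_matrix"];T=m["camera_from_world"];R=T[:3,:3]
    d=R.T@np.linalg.solve(K,[uv[0],uv[1],1.]); return -R.T@T[:3,3],d/np.linalg.norm(d)
def onz(m,uv,z):
    c,d=ray(m,uv); return c+d*(z-c[2])/d[2]
def tri(m1,p1,m2,p2):
    c,d=ray(m1,p1);e,f=ray(m2,p2)
    s=np.linalg.lstsq(np.c_[d,-f],e-c,rcond=None)[0]
    a,b=c+s[0]*d,e+s[1]*f; return (a+b)/2,np.linalg.norm(a-b)
def pix(m,p):
    q=m["camera_matrix"]@(m["camera_from_world"]@np.r_[p,1])[:3]; return q[:2]/q[2]
E
python3 - <<'E'
from h import *
t=bot.camera_model("top");s=bot.camera_model("scene")
np.set_printoptions(precision=4,suppress=True)
for n,a,b in(("pin",(201,245),(335,160)),("plain",(154.5,207),(376.5,167)),("punch",(213,175),(357,203)),
 ("slide",(431,146),(205,308)),("thumb",(452,163),(181,303)),("fixtip",(337,196),(265,237)),("movtip",(411,197),(209,264))):
    print(n,*tri(t,a,s,b))
im=cv2.imread("pics/top0.png"); hsv=cv2.cvtColor(im,cv2.COLOR_BGR2HSV)
mk=((hsv[...,1]<60)&(hsv[...,2]<110)).astype(np.uint8); mk[:100]=0;mk[260:]=0;mk[:,:290]=0
mk=cv2.morphologyEx(mk,cv2.MORPH_CLOSE,np.ones((9,9)))
c=max(cv2.findContours(mk,0,1)[0],key=cv2.contourArea)
r=cv2.minAreaRect(c);print(r)
bx=cv2.boxPoints(r);W=np.array([onz(t,p,.02) for p in bx]);print(W)
w=cv2.minAreaRect(np.array([onz(t,p[0],.02)[:2] for p in c],np.float32));print(w)
crop=lambda im,x,y,w,h,k:cv2.resize(im[y:y+h,x:x+w],None,fx=k,fy=k,interpolation=cv2.INTER_CUBIC)
sc=cv2.imread("pics/scene0.png")
cv2.imwrite("pics/c1.png",np.vstack([crop(im,310,120,210,70,3.5),crop(sc,110,215,210,100,3.5)][:2]))
wr=bot.read_camera("wrist");cv2.imwrite("pics/w0.png",wr[:,:,::-1])
m=bot.camera_model("wrist");print(m)
E
```

```text
pin [0.439  0.2958 0.0668] 0.006859560233211469
plain [0.5    0.3732 0.0641] 0.002861303832234482
punch [0.5575 0.2786 0.0601] 0.0007705192582516355
slide [ 0.6126 -0.0931  0.0516] 0.0005266951511903665
thumb [ 0.583  -0.1279  0.0515] 0.0001588252694115568
fixtip [0.5275 0.07   0.0424] 0.007705852662700403
movtip [ 0.5273 -0.0556  0.0403] 0.009416227512451645
((415.5, 182.5), (111.0, 205.0), 90.0)
[[ 0.6555  0.1082  0.02  ]
 [ 0.657  -0.2561  0.02  ]
 [ 0.4591 -0.246   0.02  ]
 [ 0.4551  0.1067  0.02  ]]
((0.557217001914978, -0.07346196472644806), (0.19813309609889984, 0.3622727692127228), 0.23545968532562256)
{'camera_matrix': array([[341.6868,   0.    , 285.8211],
       [  0.    , 341.6868, 213.6473],
       [  0.    ,   0.    ,   1.    ]]), 'camera_from_world': array([[ 0.2579,  0.9662, -0.0013, -0.6734],
       [ 0.9189, -0.2449,  0.3094, -0.0402],
       [ 0.2986, -0.081 , -0.9509,  0.3809],
       [ 0.    ,  0.    ,  0.    ,  1.    ]])}
```

View pics/c1.png

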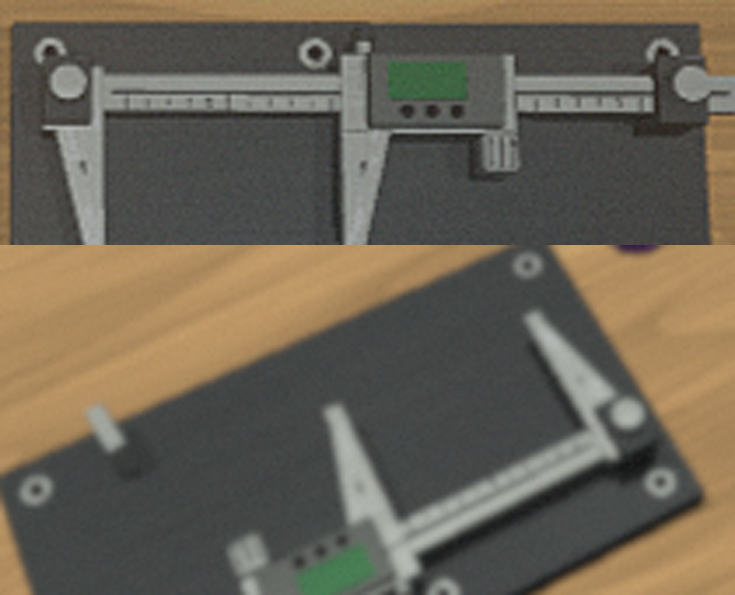

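View pics/w0.png

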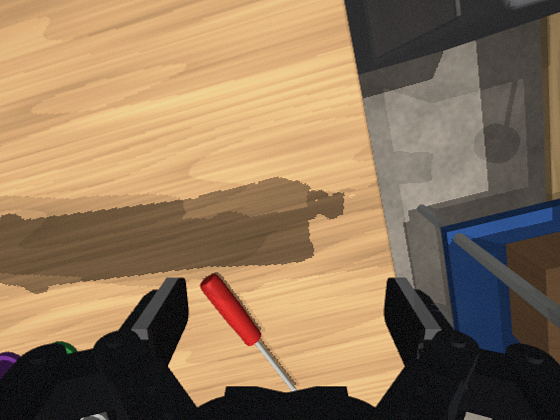

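The enlarged crop confirms the jaws, the thumb-rest lug on the jaw side of the slide and both clamps. The wrist view shows only bench and screwdriver. I'll move over towards the headed pin to measure it with the wrist camera.

Call:
send_rows(slide=[[-15,-13,0],[-45,-40,0],[-80,-72,0],[-115,-104,0],[-150,-136,0],[-185,-168,0],[-210,-190,0],[-220,-200,0]], roll=[6,12,18,24,30,36,42,48], claw=[1,1,1,1,1,1,1,1])

```text
t: 0.82
eef_pos: [0.3372, 0.3982, 0.2313]
tool_rot: [0.0, 0.526, 0.851, -0.0]
contact_force: [0.8, -0.2, 0.5]
gripper_width: 0.999
grasp_force: 0.0
```

```bash
cat >> h.py <<'E'
from scipy.spatial.transform import Rotation as Ro
def go(p,yaw=0.):
    "shift in tool axes (mm) and roll (deg) to TCP p, tool y at world angle yaw (deg)"
    o=bot.get_obs();w,x,y,z=o["tool_rot"];R=Ro.from_quat([x,y,z,w]).as_matrix()
    cur=np.degrees(np.arctan2(R[1,1],R[0,1]))
    print("t",round(o["t"],2),"eef",np.round(o["eef_pos"],4),"yaw",round(cur,2),"F",np.round(o["contact_force"],1),"shift",np.round(R.T@(np.array(p)-o["eef_pos"])*1e3,1),"roll",round(cur-yaw,2),"q",np.round(o["q"],2))
E
python3 -c "
from h import *
go([.43,.25,.22])"
```

```text
t 0.82 eef [0.3372 0.3982 0.2313] yaw 26.56 F [ 0.8 -0.2  0.5] shift [-174.    16.8   11.4] roll 26.56 q [-1.22  0.23  0.27  1.93 -0.07  0.99 -0.45]
```

Call:
send_rows(slide=[[-20,2,1],[-50,5,3],[-85,8,5],[-120,12,8],[-150,15,10],[-168,16,11],[-174,17,11],[-174,17,11]], roll=[4,8,13,18,22,25,26.6,26.6], claw=[1,1,1,1,1,1,1,1])

```text
t: 1.48
eef_pos: [0.4298, 0.2543, 0.2203]
tool_rot: [-0.0, 0.705, 0.709, -0.0]
contact_force: [0.5, 1.0, 0.5]
gripper_width: 0.999
grasp_force: 0.0
```

```bash
python3 - <<'E'
from h import *
import pickle
go([.43,.25,.22])
m=bot.camera_model("wrist");im=bot.read_camera("wrist")[:,:,::-1]
cv2.imwrite("pics/wA.png",im);pickle.dump(m,open("pics/wA.pkl","wb"))
E
```

```text
t 1.48 eef [0.4298 0.2543 0.2203] yaw 0.28 F [0.5 1.  0.5] shift [-4.3  0.2  0.3] roll 0.28 q [-1.04  0.2   0.44  2.   -0.11  0.96 -0.54]
```

View pics/wA.png

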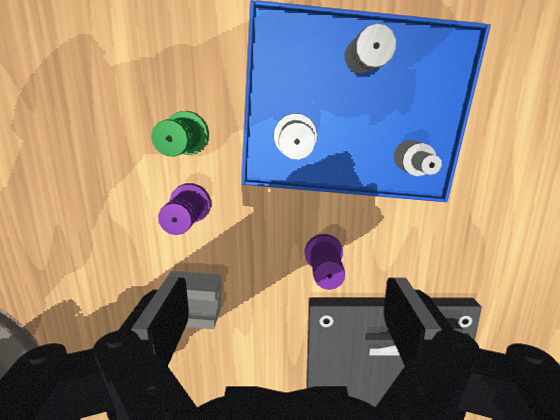

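The headed pin stands in the tray at about (295,137), with its top's centre mark at (296,141) and its head rim showing around it. I'll take a second wrist view, shifted sideways, for the height.

Call:
send_rows(slide=[[-10,20,0],[-25,40,0],[-40,55,0],[-55,65,0],[-65,70,0],[-70,70,0],[-70,70,0],[-70,70,0]], roll=[0,0,0,0,0,0,0,0], claw=[1,1,1,1,1,1,1,1])

```text
t: 2.2
eef_pos: [0.4989, 0.187, 0.2202]
tool_rot: [-0.0, 0.704, 0.711, -0.0]
contact_force: [-0.4, 1.1, -0.1]
gripper_width: 0.996
grasp_force: 0.0
```

```bash
python3 - <<'E'
from h import *
import pickle
mB=bot.camera_model("wrist");im=bot.read_camera("wrist")[:,:,::-1]
cv2.imwrite("pics/wB.png",im);pickle.dump(mB,open("pics/wB.pkl","wb"))
mA=pickle.load(open("pics/wA.pkl","rb"));imA=cv2.imread("pics/wA.png")
def hole(im,g,r=16):
    x,y=map(int,np.round(g));p=cv2.cvtColor(np.ascontiguousarray(im),cv2.COLOR_BGR2GRAY)[y-r:y+r+1,x-r:x+r+1]
    p=cv2.resize(p,None,fx=4,fy=4,interpolation=cv2.INTER_CUBIC)
    k=cv2.morphologyEx(p,cv2.MORPH_BLACKHAT,np.ones((33,33)))
    n,l,s,c=cv2.connectedComponentsWithStats((k>70).astype(np.uint8))
    return [((np.array(c[i])+.5)/4-.5+[x-r,y-r],s[i,4]/16) for i in range(1,n) if s[i,4]>60]
gA=[(296,141),(376,45),(432,164)]
for n,a in zip(("pin","plain","punch"),gA):
    A=hole(imA,a,10);print(n,"A",A)
    B=hole(im,pix(mB,onz(mA,a,.064)),14);print(" B",pix(mB,onz(mA,a,.064)),B)
    for x in A:
        for y in B: print("  ",*tri(mA,x[0],mB,y[0]))
E
```

```text
pin A [(array([296.55676856, 141.14956332]), np.float64(28.625))]
 B [211.77147531  54.90766998] [(array([212.33522727,  55.21103896]), np.float64(38.5))]
   [0.4383344  0.30116279 0.06389172] 9.653414719764522e-05
plain A [(array([375.92738501,  45.10839012]), np.float64(36.6875))]
 B [291.18019246 -56.5832935 ] []
punch A [(array([425.14608434, 155.81863167]), np.float64(36.3125)), (array([440.50347682, 159.91076159]), np.float64(47.1875)), (array([431.3851626 , 164.61229675]), np.float64(30.75)), (array([435.52831492, 173.47997238]), np.float64(11.3125)), (array([426.30942623, 174.03893443]), np.float64(3.8125))]
 B [359.66786571  82.30445414] [(array([363.82451923,  68.52403846]), np.float64(6.5)), (array([349.88447996,  87.82949621]), np.float64(115.375)), (array([358.80701014,  82.97550676]), np.float64(37.0))]
   [0.55893681 0.29040087 0.0537472 ] 0.009222046384823981
   [0.55723712 0.28224876 0.04070185] 0.009318128318800441
   [0.56444527 0.28374046 0.02967274] 0.0011650203171550272
   [0.55502155 0.28980252 0.08707853] 0.0016226939599001773
   [0.55114382 0.2829085  0.0837984 ] 0.014870820576306268
   [0.55813836 0.28407586 0.07262031] 0.007954822130514506
   [0.55256002 0.28765471 0.08431677] 0.009177793712489274
   [0.55112178 0.28018449 0.07260861] 0.007481620516153644
   [0.55716693 0.28149814 0.06447436] 0.00012058435595754719
   [0.54714693 0.28520566 0.10773026] 0.010370888817552255
   [0.54621298 0.27817329 0.09598328] 0.0048370957225670735
   [0.5512962  0.27939194 0.09019219] 0.001961708062659086
   [0.54616015 0.2844561  0.09998133] 0.016137001549159043
   [0.54685727 0.27675396 0.08174193] 0.0005507668518876348
   [0.55140295 0.27818625 0.07799951] 0.00778958534619594
```

View pics/wB.png

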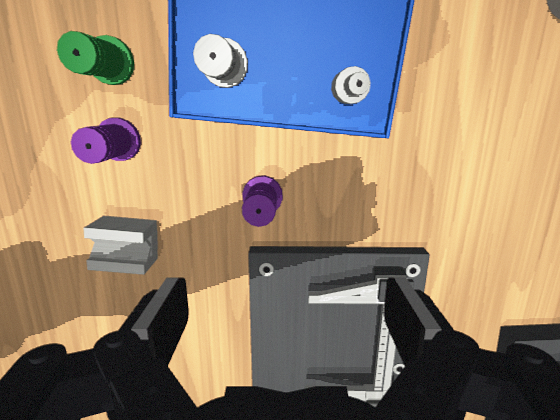

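View B shows the pin top at (212,55), the punch at (359,83) and the fixed jaw with plate at the lower right. The top of the pin triangulates to (0.438, 0.301, 0.064), which agrees with a 60 mm part on a 4 mm floor. I'll go above it next.

```bash
python3 -c "
from h import *
go([.4383,.3012,.11])"
```

```text
t 2.25 eef [0.4989 0.1872 0.2202] yaw 0.6 F [-0.8  0.7 -0.3] shift [114.5 -59.4 110.3] roll 0.6 q [-0.87  0.27  0.48  1.93 -0.15  0.97 -0.31]
```

Call:
send_rows(slide=[[12,-6,12],[35,-18,34],[60,-31,58],[82,-43,80],[100,-52,97],[110,-57,106],[114,-59,110],[114.5,-59.4,110]], roll=[0,0,0.3,0.6,0.6,0.6,0.6,0.6], claw=[1,1,1,1,1,1,1,1])

```text
t: 2.92
eef_pos: [0.4388, 0.3005, 0.1099]
tool_rot: [-0.0, 0.707, 0.707, -0.0]
contact_force: [-0.4, -0.5, 1.2]
gripper_width: 0.999
grasp_force: 0.0
```

```bash
python3 -c "
from h import *
go([.4383,.3012,.034])"
```

```text
t 2.92 eef [0.4388 0.3005 0.1099] yaw -0.01 F [-0.4 -0.5  1.2] shift [ 0.8 -0.4 75.9] roll -0.01 q [-1.03  0.42  0.39  2.03 -0.23  0.74 -0.5 ]
```

Call:
send_rows(slide=[[0.5,0,12],[0.8,-0.4,30],[0.8,-0.4,48],[0.8,-0.4,62],[0.8,-0.4,71],[0.8,-0.4,75],[0.8,-0.4,76],[0.8,-0.4,76]], roll=[0,0,0,0,0,0,0,0], claw=[1,1,1,1,1,1,1,1])

```text
t: 3.58
eef_pos: [0.4399, 0.3001, 0.0347]
tool_rot: [0.0, 0.708, 0.706, 0.0]
contact_force: [0.3, 0.1, -0.3]
gripper_width: 1.0
grasp_force: 0.0
```

Call:
send_rows(slide=[[0,0,0],[0,0,0],[0,0,0],[0,0,0],[0,0,0],[0,0,0],[0,0,0],[0,0,0]], roll=[0,0,0,0,0,0,0,0], claw=[0.6,0.5,0.4,0.3,0.25,0.2,0.2,0.2], force=45)

```text
t: 4.25
eef_pos: [0.4391, 0.3006, 0.0348]
tool_rot: [-0.0, 0.708, 0.706, 0.0]
contact_force: [-1.0, -0.7, 5.9]
gripper_width: 0.359
grasp_force: 44.3
```

```bash
python3 -c "
from h import *
go([.4383,.3012,.134]);o=bot.get_obs();print(o['gripper_width'],o['grasp_force'],o['torque'])"
```

```text
t 4.25 eef [0.4391 0.3006 0.0348] yaw -0.13 F [-1.  -0.7  5.9] shift [  0.6  -0.8 -99.2] roll -0.13 q [-0.97  0.54  0.33  2.06 -0.31  0.58 -0.44]
0.3587000730645906 44.280070066452026 [-0.1196538   0.35686479  0.01152855]
```

Call:
send_rows(slide=[[0,0,-8],[0,0,-25],[0,0,-50],[0,0,-80],[-10,2,-110],[-30,4,-135],[-60,8,-155],[-95,12,-170]], roll=[0,0,0,0,0,0,0,0], claw=[0.2,0.2,0.2,0.2,0.2,0.2,0.2,0.2])

```text
t: 4.92
eef_pos: [0.4509, 0.2059, 0.2061]
tool_rot: [-0.0, 0.707, 0.707, 0.001]
contact_force: [2.0, 0.5, -5.5]
gripper_width: 0.356
grasp_force: 45.5
```

```bash
python3 -c "
from h import *
go([.49,0,.25]);o=bot.get_obs();print(o['gripper_width'],o['grasp_force'],o['torque'])"
```

```text
t 4.92 eef [0.4509 0.2059 0.2061] yaw 0.04 F [ 2.   0.5 -5.5] shift [-205.8   39.   -44.2] roll 0.04 q [-0.97  0.22  0.48  2.03 -0.13  0.92 -0.42]
0.35585972352011835 45.510844588279724 [ 0.01232237 -0.15202999  0.00758017]
```

Call:
send_rows(slide=[[-28,5,-6],[-58,11,-12],[-92,17,-20],[-126,24,-28],[-160,30,-35],[-188,36,-41],[-202,38,-44],[-206,39,-44]], roll=[0,0,0,0,0,0,0,0], claw=[0.2,0.2,0.2,0.2,0.2,0.2,0.2,0.2])

```text
t: 5.58
eef_pos: [0.489, -0.0047, 0.2489]
tool_rot: [0.0, 0.71, 0.704, -0.0]
contact_force: [0.5, -0.2, -4.4]
gripper_width: 0.358
grasp_force: 45.5
```

```bash
python3 - <<'E'
from h import *
import pickle
go([.49,-.06,.25])
m=bot.camera_model("wrist");im=bot.read_camera("wrist")[:,:,::-1]
cv2.imwrite("pics/wC.png",im);pickle.dump(m,open("pics/wC.pkl","wb"))
E
```

```text
t 5.58 eef [ 0.489  -0.0047  0.2489] yaw -0.48 F [ 0.5 -0.2 -4.4] shift [-55.3   1.4  -1.1] roll -0.48 q [-0.68  0.16  0.63  2.   -0.11  1.02 -0.  ]
```

View pics/wC.png

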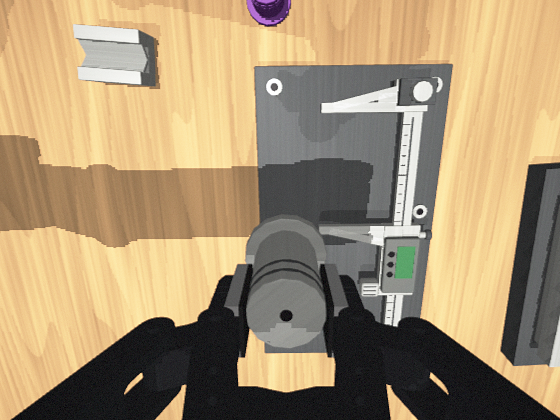

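Call:
send_rows(slide=[[-10,-3,0],[-30,-9,0],[-55,-15,0],[-75,-20,0],[-90,-20,0],[-98,-20,0],[-100,-20,0],[-100,-20,0]], roll=[0,0,0,0,0,0,0,0], claw=[0.2,0.2,0.2,0.2,0.2,0.2,0.2,0.2])

```text
t: 6.3
eef_pos: [0.469, -0.1001, 0.248]
tool_rot: [-0.0, 0.708, 0.706, -0.0]
contact_force: [0.1, 0.6, -3.7]
gripper_width: 0.359
grasp_force: 45.5
```

```bash
python3 - <<'E'
from h import *
import pickle
go([.49,-.06,.25])
m=bot.camera_model("wrist");im=bot.read_camera("wrist")[:,:,::-1]
cv2.imwrite("pics/wD.png",im);pickle.dump(m,open("pics/wD.pkl","wb"))
E
```

```text
t 6.3 eef [ 0.469  -0.1001  0.248 ] yaw -0.11 F [ 0.1  0.6 -3.7] shift [40.1 20.9 -2. ] roll -0.11 q [-0.54  0.14  0.7   2.02 -0.11  1.01  0.21]
```

View pics/wD.png

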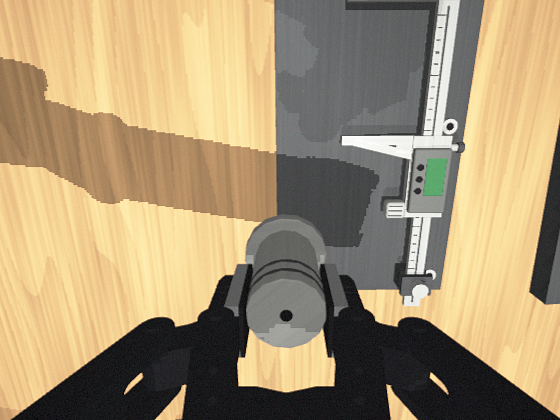

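In C the fixed jaw's measuring face runs along (322-427, ~109), the moving jaw starts near row 227 and the thumb rest is at (370,289). The held pin hangs upright in the fingers. In D the moving jaw's face is at rows 136-146 from x=342, the thumb rest at (395,210) and the plate's left edge at x≈276.

```bash
python3 - <<'E'
from h import *
import pickle
np.set_printoptions(precision=4,suppress=True)
C,D=[pickle.load(open(f"pics/w{k}.pkl","rb")) for k in "CD"]
iC,iD=[cv2.imread(f"pics/w{k}.png",0).astype(int) for k in "CD"]
T=bot.camera_model("top");S=bot.camera_model("scene")
for uv in((255.5,66),(452,65)): print("plate +y corners C",onz(C,uv,.02))
print("right end D",onz(D,(440,290),.02), "left edge D",onz(D,(276,100),.02),onz(D,(277,210),.02),"C left",onz(C,(257,160),.02))
for c in(340,365,390): print("C fix col",c,iC[98:118,c].tolist(), "mov",iC[222:245,c].tolist())
for c in(350,375,400): print("D mov col",c,iD[130:160,c].tolist())
for c in(388,396,402): print("D rest col",c,iD[198:222,c].tolist())
print("D rest rows",iD[208,378:412].tolist(),iD[212,378:412].tolist())
for n,a,b in(("fix lower tip",(322,112),None),):
    print(n,onz(C,a,.048),onz(C,a,.04))
for n,a,b in(("screen TL/centre",(404,262),(435,177)),("rest",(370,289),(395,210)),("ring",(419.5,212),(450,126.5))):
    print(n,*tri(C,a,D,b))
# tri fixed jaw tip with B view (face edge tip at ~ (309,302))
E
```

```text
plate +y corners C [0.4592 0.1089 0.02  ]
plate +y corners C [0.6564 0.1081 0.02  ]
right end D [ 0.658  -0.2414  0.02  ] left edge D [ 0.4585 -0.0189  0.02  ] [ 0.4583 -0.1378  0.02  ] C left [0.4574 0.0144 0.02  ]
C fix col 340 [106, 101, 160, 245, 243, 244, 241, 244, 250, 248, 243, 247, 243, 242, 170, 109, 108, 108, 108, 110] mov [59, 62, 99, 99, 132, 154, 157, 158, 166, 172, 165, 163, 162, 158, 152, 85, 64, 66, 66, 69, 68, 62, 69]
C fix col 365 [232, 234, 233, 232, 239, 235, 232, 232, 233, 228, 232, 236, 235, 241, 134, 111, 117, 119, 122, 118] mov [51, 72, 97, 88, 147, 156, 156, 153, 155, 156, 157, 159, 101, 141, 158, 159, 154, 157, 157, 158, 130, 121, 120]
C fix col 390 [224, 227, 230, 225, 236, 227, 226, 226, 227, 225, 227, 233, 230, 235, 101, 109, 111, 115, 117, 115] mov [57, 97, 102, 89, 207, 233, 233, 231, 232, 231, 233, 232, 234, 220, 176, 77, 62, 122, 149, 150, 145, 150, 145]
D mov col 350 [104, 102, 101, 104, 105, 79, 255, 251, 248, 248, 247, 247, 248, 249, 254, 179, 112, 111, 114, 114, 114, 114, 114, 113, 113, 109, 112, 114, 112, 116]
D mov col 375 [108, 103, 106, 109, 6
[... 570 characters left out ...]
02 [73, 76, 90, 108, 159, 208, 227, 219, 163, 239, 240, 238, 221, 229, 239, 236, 236, 226, 235, 189, 121, 111, 112, 116]
D rest rows [116, 123, 87, 68, 70, 93, 95, 104, 141, 202, 229, 243, 247, 246, 247, 246, 245, 246, 245, 243, 244, 243, 242, 241, 240, 235, 225, 246, 167, 63, 86, 128, 150, 151] [116, 114, 115, 117, 113, 104, 103, 107, 146, 208, 231, 238, 242, 242, 239, 240, 240, 238, 239, 239, 238, 239, 237, 234, 239, 226, 193, 230, 244, 220, 152, 127, 130, 135]
fix lower tip [0.5242 0.0648 0.048 ] [0.525  0.0645 0.04  ]
screen TL/centre [ 0.6169 -0.0923  0.0555] 0.0010119540455468584
rest [ 0.5834 -0.1292  0.0482] 0.00040698287387992146
ring [ 0.64   -0.0456  0.0234] 0.00028617425168223266
```

```bash
python3 - <<'E'
from h import *
import pickle
C,D=[pickle.load(open(f"pics/w{k}.pkl","rb")) for k in "CD"]
for c,r in((340,112),(365,111.6),(390,111.3)): print("fix",onz(C,(c,r),.048).round(4),onz(C,(c,r),.04).round(4))
for c,r in((350,135.6),(375,135.5),(400,135)): print("mov",onz(D,(c,r),.048).round(4),onz(D,(c,r),.04).round(4))
print("rest rear",onz(D,(395,217.5),.052).round(4),onz(D,(395,217.5),.036).round(4),"sides",onz(D,(386.5,208),.052).round(4),onz(D,(406.5,208),.052).round(4))
go([.561,.041,.13])
E
```

```text
fix [0.5416 0.0646 0.048 ] [0.5428 0.0644 0.04  ]
fix [0.5657 0.0648 0.048 ] [0.5675 0.0646 0.04  ]
fix [0.5898 0.0649 0.048 ] [0.5921 0.0646 0.04  ]
mov [ 0.5317 -0.0525  0.048 ] [ 0.5331 -0.0532  0.04  ]
mov [ 0.5562 -0.0524  0.048 ] [ 0.5583 -0.0531  0.04  ]
mov [ 0.5808 -0.052   0.048 ] [ 0.5834 -0.0527  0.04  ]
rest rear [ 0.5828 -0.1362  0.052 ] [ 0.5881 -0.1416  0.036 ] sides [ 0.5729 -0.1258  0.052 ] [ 0.5937 -0.1258  0.052 ]
t 6.35 eef [ 0.4692 -0.0995  0.248 ] yaw -0.06 F [ 0.5  0.2 -5.3] shift [140.5  91.7 118. ] roll -0.06 q [-0.54  0.14  0.7   2.02 -0.11  1.01  0.21]
```

Call:
send_rows(slide=[[14,9,10],[36,24,28],[62,40,50],[88,57,74],[112,73,94],[130,85,109],[139,91,117],[140.5,91.7,118]], roll=[0,0,0,0,0,0,0,0], claw=[0.2,0.2,0.2,0.2,0.2,0.2,0.2,0.2])

```text
t: 7.02
eef_pos: [0.5611, 0.0437, 0.1282]
tool_rot: [-0.001, 0.706, 0.708, -0.001]
contact_force: [-0.5, 0.5, -5.3]
gripper_width: 0.36
grasp_force: 45.5
```

```bash
python3 -c "
from h import *
go([.561,.0412,.056])"
```

```text
t 7.02 eef [0.5611 0.0437 0.1282] yaw 0.2 F [-0.5  0.5 -5.3] shift [-2.5  0.1 72.2] roll 0.2 q [-0.61  0.47  0.55  1.95 -0.33  0.82  0.12]
```

Call:
send_rows(slide=[[0,0,8],[0,0,22],[0,0,38],[0,0,52],[0,0,63],[0,0,69],[0,0,72],[0,0,72]], roll=[0,0,0,0,0,0,0,0], claw=[0.2,0.2,0.2,0.2,0.2,0.2,0.2,0.2])

```text
t: 7.68
eef_pos: [0.5611, 0.039, 0.0583]
tool_rot: [-0.0, 0.708, 0.706, -0.0]
contact_force: [0.2, -0.2, -5.5]
gripper_width: 0.361
grasp_force: 45.5
```

```bash
python3 -c "
from h import *
go([.561,.0412,.0505])"
```

```text
t 7.68 eef [0.5611 0.039  0.0583] yaw -0.19 F [ 0.2 -0.2 -5.5] shift [ 2.2 -0.1  7.8] roll -0.19 q [-0.55  0.57  0.49  1.99 -0.41  0.68  0.19]
```

Now I'll lower it slowly until it touches.

Call:
send_rows(slide=[[0,0,1],[1,0,2],[1,0,3.5],[1,0,4.5],[1,0,5.5],[1,0,6.5],[1,0,7],[1,0,7]], roll=[0,0,0,0,0,0,0,0], claw=[0.2,0.2,0.2,0.2,0.2,0.2,0.2,0.2])

```text
t: 8.35
eef_pos: [0.5611, 0.0406, 0.0512]
tool_rot: [-0.0, 0.708, 0.706, -0.0]
contact_force: [-0.3, 0.1, -4.3]
gripper_width: 0.361
grasp_force: 45.5
```

Call:
send_rows(slide=[[0,0,0.2],[0,0,0.4],[0,0,0.6],[0,0,0.8],[0,0,1],[0,0,1],[0,0,1],[0,0,1]], roll=[0,0,0,0,0,0,0,0], claw=[0.2,0.2,0.2,0.2,0.2,0.2,0.2,0.2])

```text
t: 9.02
eef_pos: [0.5613, 0.0406, 0.0508]
tool_rot: [-0.0, 0.708, 0.706, 0.0]
contact_force: [-4.8, -0.5, 6.1]
gripper_width: 0.362
grasp_force: 46.3
```

Contact shows in the force reading, so I'll open and lift straight up.

Call:
send_rows(slide=[[0,0,0],[0,0,0],[0,0,0],[0,0,0],[0,0,0],[0,0,0],[0,0,0],[0,0,0]], roll=[0,0,0,0,0,0,0,0], claw=[0.38,0.42,0.48,0.55,0.62,0.68,0.7,0.7])

```text
t: 9.68
eef_pos: [0.5613, 0.0406, 0.0503]
tool_rot: [0.0, 0.708, 0.706, 0.0]
contact_force: [-0.2, 0.4, 0.7]
gripper_width: 0.699
grasp_force: 0.0
```

Call:
send_rows(slide=[[0,0,-3],[0,0,-10],[0,0,-22],[0,0,-38],[0,0,-55],[0,0,-75],[0,0,-95],[0,0,-105]], roll=[0,0,0,0,0,0,0,0], claw=[0.7,0.7,0.7,0.7,0.7,0.7,0.7,0.7])

```text
t: 10.35
eef_pos: [0.5626, 0.0404, 0.1586]
tool_rot: [0.001, 0.708, 0.706, 0.002]
contact_force: [0.7, -0.3, 0.4]
gripper_width: 0.7
grasp_force: 0.0
```

```bash
python3 -c "
from h import *
go([.583,-.167,.13])"
```

```text
t 10.35 eef [0.5626 0.0404 0.1586] yaw -0.17 F [ 0.7 -0.3  0.4] shift [-207.4   20.9   28.5] roll -0.17 q [-0.64  0.42  0.58  1.93 -0.3   0.87  0.1 ]
```

Call:
send_rows(slide=[[-15,2,0],[-42,4,0],[-75,7,0],[-110,10,0],[-145,13,8],[-175,16,20],[-193,17,35],[-200,17.5,45]], roll=[0,0,0,0,0,0,0,0], claw=[0.7,0.5,0.3,0.1,0,0,0,0], force=30)

```text
t: 11.02
eef_pos: [0.5774, -0.1636, 0.11]
tool_rot: [0.001, 0.71, 0.705, -0.001]
contact_force: [-0.2, 0.4, 0.4]
gripper_width: -0.001
grasp_force: 0.0
```

```bash
python3 - <<'E'
from h import *
import pickle
go([.580,-.160,.037])
m=bot.camera_model("wrist");im=bot.read_camera("wrist")[:,:,::-1]
cv2.imwrite("pics/wE.png",im);pickle.dump(m,open("pics/wE.pkl","wb"))
go([.580,-.160,.037])
print(pix(m,[.561,.0412,.08]))
E
```

```text
t 11.02 eef [ 0.5774 -0.1636  0.11  ] yaw -0.42 F [-0.2  0.4  0.4] shift [ 3.7  2.6 73. ] roll -0.42 q [-0.24  0.55  0.56  1.87 -0.38  0.82  0.51]
t 11.07 eef [ 0.5764 -0.1626  0.1082] yaw -0.39 F [-0.3 -0.5 -0.8] shift [ 2.7  3.8 71.2] roll -0.39 q [-0.24  0.55  0.55  1.87 -0.38  0.82  0.51]
[ 238.25463594 -258.93581752]
```

View pics/wE.png

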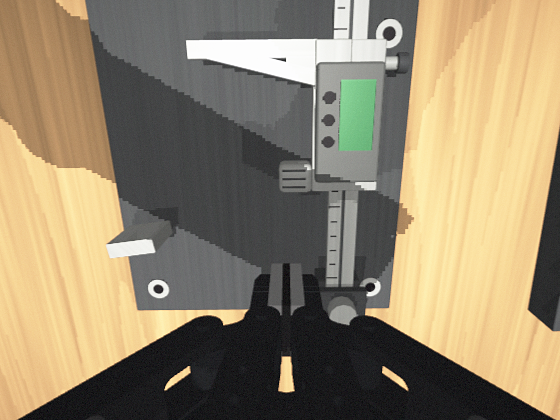

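The fingers are shut and in line with the thumb rest, which is at (295,178), and there is clear plate behind it. Next I check by numbers that the pin stands, then descend.

```bash
python3 - <<'E'
from h import *
for n in("top","scene"):
    m=bot.camera_model(n);im=np.ascontiguousarray(bot.read_camera(n)[:,:,::-1]);cv2.imwrite(f"pics/{n}1.png",im)
    d=cv2.absdiff(im,cv2.imread(f"pics/{n}0.png")).max(2)
    k=np.zeros_like(d);P=[pix(m,[.561,.041,z]) for z in(.02,.028,.08)];print(n,"base,head,top",np.round(P,1).tolist())
    x,y=P[1].astype(int);s=np.s_[y-32:y+28,x-28:x+28];k[s]=(d[s]>50)
    c=max(cv2.findContours(k,0,1)[0],key=cv2.contourArea);M=cv2.moments(c);print(cv2.boundingRect(c),M["m10"]/M["m00"],M["m01"]/M["m00"])
    g=cv2.cvtColor(im,cv2.COLOR_BGR2GRAY);x,y=P[2].astype(int);print(g[y-12:y+13:2,x-14:x+15:2])
E
```

```text
top base,head,top [[350.6, 178.7], [351.0, 177.8], [354.1, 171.3]]
(340, 163, 25, 27) 353.12891628145866 174.14535182331792
[[ 73  77  72  75  72  73  76  74  74  74  71  72  73  72  73]
 [ 70  76  76  72  74  76  71  74  75  69  75  70  73  70  68]
 [ 70  75  76  72  67 116 161 148 146 141  87  68  72  73  74]
 [ 75  76  74  65 143 148 146 144 144 141 148  79  73  73  70]
 [ 70  71  75 116 149 148 143 144 147 141 138 146  64  71  72]
 [ 65  79 145 141 148 143 152 149 149 148 139 144  93  74  75]
 [ 62 150 123 155 151 143 155  34  98 149 148 148 124  71  75]
 [ 98 155  52 143 150 150 149 161 156 148 151 149  98  73  75]
 [135 143  50 103 160 153 150 151 149 156 149 153  77  70  73]
 [142 138  59  58 136 162 153 156 150 152 159 108 109  78  74]
 [148 141  62  68  64 130 159 158 153 160  71 140  98  73  73]
 [106 151  97  74  64  67  61  60  56  61 109 151  71  75  68]
 [ 71 152 148  67  70  69  72  69  70  87 157 132  70  78  70]]
scene base,head,top [[258.3, 261.1], [258.2, 259.3], [257.2, 247.3]]
(249, 240, 17, 15) 256.92857142857144 247.21238095238093
[[ 80  78  80  80  80  72  68  71  90 139 149 104  72  72  71]
 [ 77  80  79  77  75  73  68  68  84 138 163 147  96  74  70]
 [ 79  80  76  77  73  76  85  92  88 114 164 180 152  99  72]
 [ 80  78  81  78  93 126 150 155 151 137 150 185 191 154  99]
 [ 78  79  79  92 139 163 167 167 165 167 155 164 189 186 147]
 [ 79  79  80 123 165 171 164 154 167 169 165 154 169 180 172]
 [ 82  79  77 137 171 173 158 122 162 173 172 137 143 169 174]
 [ 79  81  77 125 167 174 170 166 176 178 171 116 108 160 171]
 [ 77  76  71  91 151 170 174 176 178 175 147  82  71 135 164]
 [ 80  73  72  75 104 145 164 167 165 138  95  85  78  88 155]
 [ 77  71  83 101  72  76  97 103  96  76  64 104 127  73 125]
 [ 77  73 105 133  79  63  60  59  61  61  66 103 146  88  76]
 [ 74  72 115 137  81  65  67  63  67  68  72 101 154  97  50]]
```

Call:
send_rows(slide=[[0.5,0.5,6],[1,1.5,18],[2,2.5,32],[2.7,3.8,46],[2.7,3.8,58],[2.7,3.8,67],[2.7,3.8,71],[2.7,3.8,71]], roll=[0,0,0,0,0,0,0,0], claw=[0,0,0,0,0,0,0,0])

```text
t: 11.83
eef_pos: [0.5811, -0.1567, 0.0379]
tool_rot: [-0.001, 0.708, 0.706, -0.001]
contact_force: [0.6, 0.6, 0.3]
gripper_width: 0.0
grasp_force: 0.0
```

```bash
python3 -c "
from h import *
go([.580,-.1485,.037])"
```

```text
t 11.83 eef [ 0.5811 -0.1567  0.0379] yaw -0.16 F [0.6 0.6 0.3] shift [ 8.2 -1.2  0.9] roll -0.16 q [-0.2   0.65  0.48  1.9  -0.45  0.7   0.55]
```

The pin stands where I put it: its top mark is at (354,171) in the top view, as predicted. Next I push the thumb rest.

Call:
send_rows(slide=[[3,0,1],[7,0,1],[11,0,1],[15,0,1],[20,0,1],[25,0,1],[30,0,1],[35,0,1]], roll=[0,0,0,0,0,0,0,0], claw=[0,0,0,0,0,0,0,0])

```text
t: 12.5
eef_pos: [0.5824, -0.1213, 0.0386]
tool_rot: [0.0, 0.708, 0.706, 0.0]
contact_force: [-0.4, -1.9, 1.3]
gripper_width: 0.003
grasp_force: 1.1
```

Call:
send_rows(slide=[[5,0,0],[10,0,0],[15,0,0],[20,0,0],[25,0,0],[29,0,0],[32,0,0],[33,0,0]], roll=[0,0,0,0,0,0,0,0], claw=[0,0,0,0,0,0,0,0])

```text
t: 13.17
eef_pos: [0.5822, -0.0879, 0.0382]
tool_rot: [-0.0, 0.708, 0.706, 0.0]
contact_force: [0.7, -3.0, 0.7]
gripper_width: 0.003
grasp_force: 1.0
```

```bash
python3 - <<'E'
from h import *
go([.580,-.063,.037])
m=bot.camera_model("wrist");im=np.ascontiguousarray(bot.read_camera("wrist")[:,:,::-1]);cv2.imwrite("pics/wF.png",im)
g=cv2.cvtColor(im,cv2.COLOR_BGR2GRAY)
p=pix(m,[.561,.0412,.08]);print("pin top",p,"fixface",pix(m,[.54,.0648,.048]),"rest",pix(m,[.583,-.08,.052]))
for yy in(.0,-.01,-.02): print(yy,pix(m,[.545,yy,.048]))
E
```

```text
t 13.17 eef [ 0.5822 -0.0879  0.0382] yaw -0.1 F [ 0.7 -3.   0.7] shift [24.9 -2.2  1.2] roll -0.1 q [-0.32  0.64  0.49  1.93 -0.46  0.69  0.45]
pin top [ 197.20408759 -121.88809283] fixface [ 147.86402813 -153.23488662] rest [288.75953849 277.61697769]
0.0 [184.20874916  75.62357466]
-0.01 [186.72608571 104.53059796]
-0.02 [189.12404702 132.06681422]
```

View pics/wF.png

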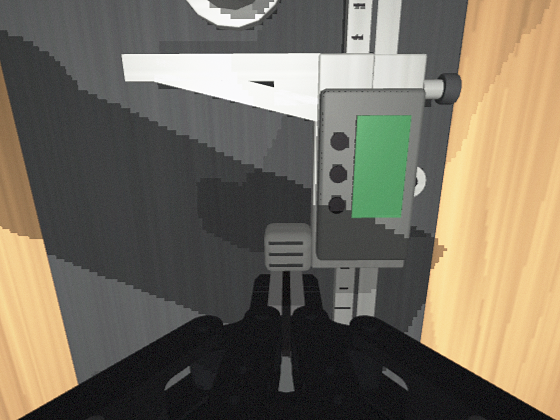

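The slide follows the fingers: the moving face is now at row ~55, y≈0.007, and the pin's head is at the top of the frame. That leaves about 18 mm to the pin and 26 mm to the nip, so I continue slowly.

Call:
send_rows(slide=[[2.5,0,0],[5,0,0],[7.5,0,0],[10,0,0],[12,0,0],[14,0,0],[15.5,0,0],[16.5,0,0]], roll=[0,0,0,0,0,0,0,0], claw=[0,0,0,0,0,0,0,0])

```text
t: 13.88
eef_pos: [0.5821, -0.072, 0.0382]
tool_rot: [-0.0, 0.708, 0.706, -0.0]
contact_force: [0.7, -2.5, -0.4]
gripper_width: 0.002
grasp_force: 1.0
```

Call:
send_rows(slide=[[0.7,0,0],[1.4,0,0],[2.1,0,0],[2.8,0,0],[3.5,0,0],[4.2,0,0],[4.9,0,0],[5.5,0,0]], roll=[0,0,0,0,0,0,0,0], claw=[0,0,0,0,0,0,0,0])

```text
t: 14.55
eef_pos: [0.582, -0.0672, 0.0382]
tool_rot: [0.0, 0.708, 0.706, -0.0]
contact_force: [-0.3, -5.2, -2.2]
gripper_width: 0.002
grasp_force: 2.4
```

Call:
send_rows(slide=[[0.3,0,0],[0.6,0,0],[0.9,0,0],[1.2,0,0],[1.5,0,0],[1.8,0,0],[2,0,0],[2,0,0]], roll=[0,0,0,0,0,0,0,0], claw=[0,0,0,0,0,0,0,0])

```text
t: 15.22
eef_pos: [0.582, -0.0647, 0.0382]
tool_rot: [-0.0, 0.708, 0.706, -0.0]
contact_force: [-1.3, -5.0, -2.6]
gripper_width: -0.002
grasp_force: 2.3
```

Call:
send_rows(slide=[[0.2,0,0],[0.4,0,0],[0.6,0,0],[0.8,0,0],[1,0,0],[1.2,0,0],[1.4,0,0],[1.5,0,0]], roll=[0,0,0,0,0,0,0,0], claw=[0,0,0,0,0,0,0,0])

```text
t: 15.88
eef_pos: [0.5821, -0.0632, 0.0382]
tool_rot: [-0.0, 0.708, 0.706, -0.0]
contact_force: [-2.0, -4.9, -1.9]
gripper_width: 0.003
grasp_force: 2.4
```

Call:
send_rows(slide=[[0.2,0,0],[0.4,0,0],[0.6,0,0],[0.8,0,0],[1,0,0],[1,0,0],[1,0,0],[1,0,0]], roll=[0,0,0,0,0,0,0,0], claw=[0,0,0,0,0,0,0,0])

```text
t: 16.55
eef_pos: [0.582, -0.0625, 0.0382]
tool_rot: [-0.0, 0.708, 0.706, -0.0]
contact_force: [-1.5, -4.9, -2.4]
gripper_width: -0.002
grasp_force: 2.6
```

Call:
send_rows(slide=[[0.2,0,0],[0.4,0,0],[0.6,0,0],[0.8,0,0],[1,0,0],[1,0,0],[1,0,0],[1,0,0]], roll=[0,0,0,0,0,0,0,0], claw=[0,0,0,0,0,0,0,0])

```text
t: 17.22
eef_pos: [0.582, -0.0624, 0.0382]
tool_rot: [0.0, 0.708, 0.706, -0.0]
contact_force: [-1.2, -7.0, -2.3]
gripper_width: 0.001
grasp_force: 3.6
```

Call:
send_rows(slide=[[0.2,0,0],[0.4,0,0],[0.6,0,0],[0.8,0,0],[1,0,0],[1,0,0],[1,0,0],[1,0,0]], roll=[0,0,0,0,0,0,0,0], claw=[0,0,0,0,0,0,0,0])

```text
t: 17.88
eef_pos: [0.582, -0.0623, 0.0383]
tool_rot: [0.001, 0.709, 0.706, -0.001]
contact_force: [-0.1, -10.3, -4.2]
gripper_width: -0.002
grasp_force: 4.5
```

The fingers stalled at the expected place and the force rose to 10 N, so the pin is nipped. I'll back off and lift.

Call:
send_rows(slide=[[-1,0,0],[-3,0,0],[-6,0,0],[-10,0,0],[-15,0,0],[-20,0,0],[-22,0,0],[-22,0,0]], roll=[0,0,0,0,0,0,0,0], claw=[0,0,0,0,0,0,0,0])

```text
t: 18.55
eef_pos: [0.5823, -0.0831, 0.0384]
tool_rot: [0.0, 0.708, 0.706, 0.0]
contact_force: [0.2, -1.4, 0.1]
gripper_width: -0.002
grasp_force: 0.0
```

Call:
send_rows(slide=[[0,0,-5],[0,0,-20],[0,0,-40],[0,0,-65],[0,0,-95],[0,0,-120],[0,0,-135],[0,0,-140]], roll=[0,0,0,0,0,0,0,0], claw=[0,0,0,0,0,0,0,0])

```text
t: 19.22
eef_pos: [0.5838, -0.0823, 0.1814]
tool_rot: [0.001, 0.708, 0.706, 0.002]
contact_force: [0.7, -0.3, 0.1]
gripper_width: -0.002
grasp_force: 0.0
```

```bash
python3 - <<'E'
from h import *
go([0.58,-.08,.18])
m=bot.camera_model("wrist");im=np.ascontiguousarray(bot.read_camera("wrist")[:,:,::-1])
t=bot.camera_model("top");it=np.ascontiguousarray(bot.read_camera("top")[:,:,::-1])
p=pix(m,[.561,.0488,.08]);print("pred pin top wrist",p,"fixface",pix(m,[.563,.0648,.048]),"movface",pix(m,[.563,.0328,.048]),"top pred",pix(t,[.561,.0488,.08]))
cv2.imwrite("pics/end.png",np.hstack([im[:,90:450],cv2.resize(it[110:250,300:440],(420,420),interpolation=cv2.INTER_CUBIC)]))
E
```

```text
t 19.22 eef [ 0.5838 -0.0823  0.1814] yaw -0.13 F [ 0.7 -0.3  0.1] shift [ 2.3 -3.8  1.4] roll -0.13 q [-0.44  0.44  0.62  1.85 -0.32  0.94  0.32]
pred pin top wrist [249.32400544  15.54098567] fixface [255.72732565   0.97107364] movface [257.01350372  50.60928625] top pred [349.29763239 171.21863891]
```

View pics/end.png

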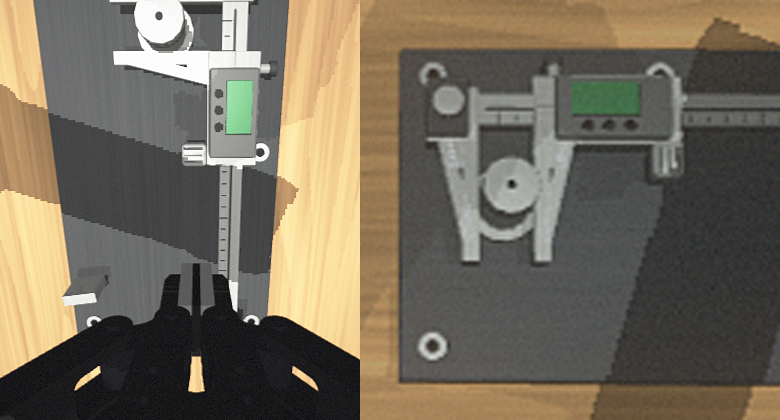

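The pin stands upright between the two jaws with its top mark at (512,184) in the right half, the jaws touch the shank on both sides, and the arm is clear. Handing in.

```bash
python3 -c "
from station import bot
print(bot.hand_in())"
```

```text
the job is handed in; nothing more can be done
None
```

The headed pin stands head down on the plate, its shank nipped between both caliper jaws; the arm is clear, the other two parts were never touched, and I handed the job in at about 19 s of the 51 s limit.

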